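# Tea brick into the drying cabinet

### The job

Lay the paper-wrapped rectangular tea brick flat on the slatted tray of the little drying cabinet, slide the tray fully home, and push the glazed door shut until it snaps past its roller catch and stays seated. Leave the round tea cake and the tin where they stand.

Things in the scene. Friction and masses are not known exactly. Their poses are not given: they have to be found in the camera images.
- brick: tea brick in plain off-white paper, the only rectangular block: 100 mm long (its x), 62 mm wide (its y), 34 mm thick, about 0.25 kg, loose and lying flat on the table. Origin: centre of its underside.
- cake: bystander: round paper-wrapped tea cake, 100 mm across, 28 mm thick, loose. Origin: centre of its underside.
- tin: bystander: upright dark round tin, 68 mm across, 85 mm tall, loose. Origin: centre of its underside.
- cabinet: fixed metal bench drying cabinet, 210 mm deep (its x), 270 mm wide (its y), 156 mm tall, front face at its x = -105 mm. The solid lower 60 mm is the heater; the chamber above it opens at the front only, its ceiling at 146 mm. Origin: centre of its underside.
- tray (a joint): how far the slatted wooden tray sticks out of the cabinet, in m: 0 = fully home, at its stop (front board then stands 7 mm proud of the cabinet's front face, into the door's hollow gasket frame), grows as it slides out along the cabinet's -x, up to 0.17. It needs about 2 N and stays where it is left.
- tray_floor (a point): centre of the tray's floor, on its upper face, 85 mm above the table; axes parallel to the cabinet's and moves with the tray. The inner floor is 134 mm (x) by 158 mm (y); side and rear rims rise 12 mm above the floor, the front board 34 mm.
- tray_front (a point): middle of the top edge of the tray's front board, on its outer face, 119 mm above the table: the board is 170 mm wide and reaches down to 80 mm above the table.
- door (a joint): door angle in rad: 0 = shut and seated, 1.57 = square to the front, up to 1.8. Hinged at the cabinet's -y edge, it opens out to the cabinet's -x (counter-clockwise from above). A spring roller under the roof resists from about 0.07 rad, is passed at about 0.03 and then pulls the door to 0; it takes roughly 6 to 9 N. The panel strikes the tray if that is out.
- door_hinge (a point): point on the vertical hinge axis, 101 mm above the table, at the panel's inner face, 10 mm before the cabinet's front face (a gasket fills that gap). The panel is 268 mm wide from the hinge, 12 mm thick, and spans heights 52 to 150 mm. The point's axes turn with the door: its y points from hinge to free edge, its -x is the outward normal of the outer face.
- door_handle (a point): middle of the upright steel bar handle, 88 mm above the table: 8 mm thick, 56 mm tall, 250 mm from the hinge axis, its centre 25 mm off the door's outer face.
There are look-alikes about, which are no part of the job. What is shaped like the brick but brown or green is not meant.

How it is judged:
By the outcome, as a careful person would: the job done as asked, in the order asked, and still so for the second after the job is handed in, with the robot touching nothing.
It also fails if it takes over 64 s, if anything falls off the work surface, if the arm or the gripper's body presses on something with over 40 N, if the wrist force passes 120 N, or if a joint passes its speed limit or range.

### The arm

A 7-joint arm with a two-finger parallel gripper is mounted at the origin on the work surface. World frame = base frame: x ahead of the robot, y to its left, z up, the work surface at z = 0. Lengths are in m, angles in rad, forces in N, time in s.
With the tool pointing down it reaches from about 0.425 to 0.925 m from the base axis. Payload 6.8 kg.
Tool frame: the origin (TCP) lies at the very end of the fingers, on their centre line; the grasp point (between the pads) lies 19 mm behind it; z points along the fingers, y is the direction in which the jaws open and shut (so a half turn about z gives the same grasp; the last joint's range is limited). The gripper opens to 88 mm and grips with 3 to 60 N. Pads are 20 mm wide; open, the fingers measure 115 mm over their backs; the gripper's body (75 mm by 178 mm) begins 61 mm behind the grasp point.
Start: joints at [1.16, 0.477, 0.022, 1.555, -0.011, 1.109, -0.083], TCP at [0.201, -0.644, 0.223] pointing down, gripper open.
Joint ranges: [-2.96, 2.96], [-0.34, 2.1], [-1.41, 1.46], [0.24, 2.44], [-1.37, 4.51], [0.17, 1.92], [-2.96, 2.96]. Speed limits (rad/s): [2.39, 2.39, 3.14, 3.14, 3.14, 3.14, 3.14].

### API

Orientations are given as a unit quaternion [w, x, y, z].
In Python, from bench import ctrl gives the robot as it stands. The module is installed in compiled form; this text tells all that it offers.
- The arm moves only by the tool step_arm, never from a script. Its argument "increments" is a list of rows, each a list of 5 numbers: the closure, from 0 (fully open) to 1 (shut), then the shift along the tool's x, y, z in cm, then the turn about the tool's z in rad. A call has 1 to 8 rows; each row shifts and turns the commanded pose from where the row before left it, along the tool's axes as they then stand; what a row does not reach is not made up. A row lasts 1/10 s, in which the tool goes at most 50 mm and 8.59 degrees, less where a joint would pass 70% of its speed; a pose out of reach is approached as far as the arm can. A call is refused whole if a number of a shift passes 5 or a number of a turn 0.15, either way. A call with a gripper value outside its range is refused whole. The fingers move at their own pace and stop on an object; "grip_force" is the grip in N (left out, the last holds). Time passes only in rows, so rows that do not move let the fingers close. It gives the time, the measured TCP pose, the force and the opening at its end, in the units of the state.
- ctrl.state(): the state, without advancing time (a new reading comes with each control period).
- ctrl.capture(name): name is "scene" or "top"; returns the picture (420x560x3 uint8, red, green, blue); there is no depth.
- ctrl.camera_model(name): a dict with "vertical_fov" (degrees; the focal length in pixels is half the picture's height over the tangent of half this angle, whatever the lens; pixels are square), "cx", "cy" (the principal point, pixels), "k1" (the pictures are not rectified: a ray, as slopes to the right and down, at radius r is drawn at 1 + k1 r^2 times it, then the intrinsics apply), "eye" and "orientation" of the camera in the world. Camera axes: x right, y up, looking along -z (the intrinsics and any distortion apply to the point x, -y, -z); pixel columns grow to the right and rows downward; lengths in m; the calibration is good to about 2 mm. A picture is of the moment at which its call begins. camera_model takes no time and is no camera call.
- ctrl.hand_in(): hands the job in, once; it reports no verdict.
The state is a dict: "clock": time; "joint_pos": joint angles; "dq": joint speeds; "effort": joint torques, N m; "tool_pos": TCP position; "ee_rot": TCP orientation; "force": force on the tool from outside, world axes, zero at the start; "moment": the same for the moment, N m; "width": finger opening in m.
Only numpy, scipy, OpenCV 4.12 (cv2) and the standard library are available. Lean on these libraries where they do the work, as an engineer would, in place of code of your own. Each camera call takes 0.05 s, during which the arm holds its last target. There are 200 camera calls.

## Working session

There is one attempt and no reset: what is moved stays moved. The work goes in short steps, Python scripts to look and compute and a tool call to move; the robot and the scene stay as the last step left them, time stands still between calls to the robot, and variables do not carry over. Pictures are saved under pics/ and viewed, about 8 in all and at most 12, crops included, and the job is handed in when it is done.

Besides the shell and the picture viewer there is one more tool, called by a JSON object that holds its "op" and its "data", one argument or row to a line. step_arm: Moves the arm, as the interface text tells. Its arguments: {"type":"object","properties":{"increments":{"type":"array","items":{"type":"array","items":{"type":"number"}}},"grip_force":{"type":"number"}},"required":["increments"]}

```bash
mkdir -p pics; cat > h.py <<'E'
import numpy as np, cv2
from scipy.spatial.transform import Rotation as R
from bench import ctrl
def q2R(q): return R.from_quat([q[1],q[2],q[3],q[0]])
def ray(cam,u,v):
    m=ctrl.camera_model(cam); f=210/np.tan(np.radians(m['vertical_fov'])/2)
    K=np.array([[f,0,m['cx']],[0,f,m['cy']],[0,0,1]])
    p=cv2.undistortPoints(np.array([[[u,v]]],float),K,np.array([m['k1'],0,0,0,0.]))[0,0]
    return np.array(m['eye']),q2R(m['orientation']).apply([p[0],-p[1],-1])
def onz(cam,u,v,z):
    e,d=ray(cam,u,v); return e+d*(z-e[2])/d[2]
def proj(cam,P):
    m=ctrl.camera_model(cam); f=210/np.tan(np.radians(m['vertical_fov'])/2)
    c=q2R(m['orientation']).inv().apply(np.array(P,float)-m['eye']); x,y=c[...,0]/-c[...,2],-c[...,1]/-c[...,2]
    s=1+m['k1']*(x*x+y*y); return np.stack([m['cx']+f*x*s,m['cy']+f*y*s],-1)
def snap(cam,name):
    a=ctrl.capture(cam); cv2.imwrite(f'pics/{name}.png',a[...,::-1]); return a
E
python3 - <<'E'
from h import *
for c in('scene','top'): print(ctrl.camera_model(c)); a=snap(c,c+'0')
print(ctrl.state())
E
```

```text
{'vertical_fov': 46.106567385976206, 'cx': 274.92980781221763, 'cy': 206.7200838082025, 'k1': -0.01943320002719043, 'eye': array([1.11014829, 0.25879056, 1.15386607]), 'orientation': array([0.55921143, 0.1617308 , 0.22354948, 0.7817617 ])}
{'vertical_fov': 42.02626483101298, 'cx': 280.0691865352601, 'cy': 207.6958078267598, 'k1': -0.0563033837019565, 'eye': array([0.27037343, 0.06726439, 1.33506131]), 'orientation': array([ 0.7061257 ,  0.05417518, -0.06868031, -0.70266248])}
{'clock': 0.1, 'joint_pos': array([ 1.15990029,  0.47770463,  0.02231638,  1.55632069, -0.0114922 ,
        1.10926297, -0.08310789]), 'dq': array([ 1.61571793e-05, -6.31679607e-04, -2.05489669e-04, -3.29235784e-04,
       -1.15359453e-03, -7.69674053e-05, -8.32206934e-04]), 'effort': array([ 4.05249390e-03, -5.84090316e+01,  1.53932367e+00, -2.73315650e+01,
       -5.42908895e-02,  1.30622418e-02,  7.92563719e-05]), 'tool_pos': array([ 0.20112793, -0.64379463,  0.22180047]), 'ee_rot': array([-7.65015080e-04,  9.88557928e-01,  1.50839677e-01, -1.71165768e-04]), 'force': array([ 0.63555754, -0.22292068, -0.73560122]), 'moment': array([-0.01526444, -0.00403594,  0.01342358]), 'width': 0.08785189731003545}
```

View pics/scene0.png

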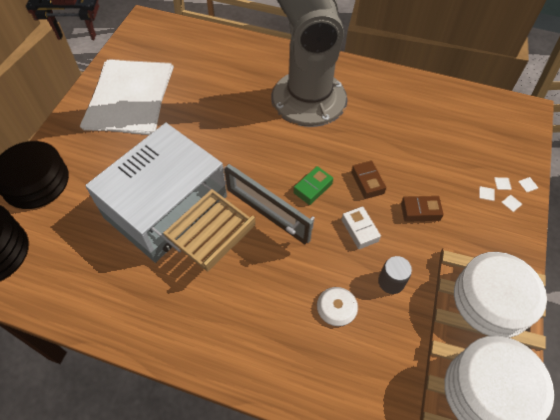

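View pics/top0.png

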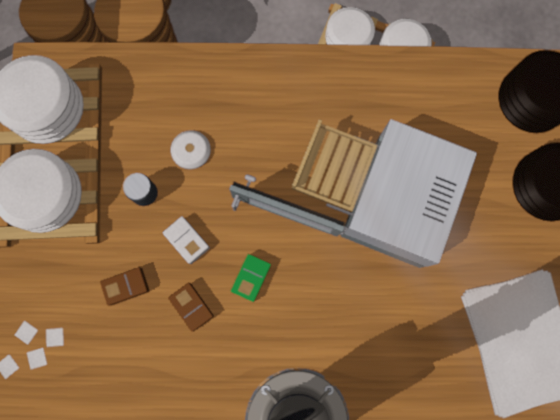

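The white brick is at scene (361,227) and top (186,240). The cake is at top (190,150), the tin at top (140,190). The cabinet is on the right with its door about square to the front and its tray out. Next I'll measure.

```bash
python3 - <<'E'
from h import *
for c in('scene','top'):
    a=cv2.imread(f'pics/{c}0.png'); hsv=cv2.cvtColor(a,cv2.COLOR_BGR2HSV)
    m=((hsv[...,1]<60)&(hsv[...,2]>165)).astype(np.uint8)
    x0,y0,x1,y1=(335,195,390,255) if c=='scene' else (155,210,215,270)
    w=np.zeros_like(m); w[y0:y1,x0:x1]=m[y0:y1,x0:x1]
    w=cv2.morphologyEx(w,cv2.MORPH_CLOSE,np.ones((7,7)))
    cs=max(cv2.findContours(w,0,1)[0],key=cv2.contourArea); r=cv2.minAreaRect(cs)
    b=cv2.boxPoints(r); print(c,'brick',r); P=np.array([onz(c,*p,.034) for p in b]); print(P[:,:2].round(4),P.mean(0).round(4),[np.linalg.norm(P[i]-P[i-1]).round(4) for i in range(4)])
    # cabinet roof
    print('robot base px',proj(c,[0,0,0]))
    pts={'scene':{'cake':(338,303,.028),'tin':(398,267,.085)},'top':{'cake':(190,149,.028),'tin':(138,187,.085)}}[c]
    for k,(u,v,z) in pts.items(): print(k,onz(c,u,v,z).round(3))
for c,roof in (('top',[(393,123),(475,159),(430,265),(349,223)]),('scene',[(91,183),(170,128),(222,167),(155,233)])):
    P=np.array([onz(c,*p,.156) for p in roof]);print(c,P.round(3).tolist(),[np.linalg.norm(P[i]-P[i-1]).round(3) for i in range(4)],P.mean(0))
# enlarge crops
a=cv2.imread('pics/top0.png')[90:290,210:490]; b=cv2.imread('pics/scene0.png')[120:270,85:325]
im=np.zeros((600,800,3),np.uint8); a=cv2.resize(a,None,fx=2.3,fy=2.3,interpolation=2)
cv2.imwrite('pics/c1.png',cv2.resize(cv2.imread('pics/top0.png')[95:285,220:480],None,fx=3,fy=3,interpolation=2))
cv2.imwrite('pics/c2.png',cv2.resize(b,None,fx=3.3,fy=3.3,interpolation=2))
E
```

```text
scene brick ((361.5146789550781, 224.691162109375), (38.07268142700195, 21.43732261657715), 59.03623962402344)
[[0.4089 0.2131]
 [0.3592 0.2512]
 [0.4405 0.3227]
 [0.4872 0.2851]] [0.4239 0.268  0.034 ] [np.float64(0.1064), np.float64(0.0627), np.float64(0.1083), np.float64(0.0599)]
robot base px [309.08307252  97.71290507]
cake [0.651 0.266 0.028]
tin [0.541 0.378 0.085]
top brick ((184.54119873046875, 239.46470642089844), (40.4575309753418, 25.597793579101562), 49.398704528808594)
[[0.4371 0.3241]
 [0.4778 0.2789]
 [0.4041 0.2137]
 [0.3641 0.2588]] [0.4208 0.2689 0.034 ] [np.float64(0.0979), np.float64(0.0608), np.float64(0.0984), np.float64(0.0602)]
robot base px [296.53531633 420.22943658]
cake [0.646 0.264 0.028]
tin [0.537 0.374 0.085]
top [[0.675, -0.213, 0.156], [0.592, -0.397, 0.156], [0.353, -0.283, 0.156], [0.445, -0.108, 0.156]] [np.float64(0.253), np.float64(0.202), np.float64(0.265), np.float64(0.198)] [ 0.51629669 -0.25004873  0.156     ]
scene [[0.6, -0.391, 0.156], [0.375, -0.282, 0.156], [0.45, -0.103, 0.156], [0.676, -0.179, 0.156]] [np.float64(0.225), np.float64(0.249), np.float64(0.194), np.float64(0.238)] [ 0.52511966 -0.23874794  0.156     ]
```

View pics/c1.png

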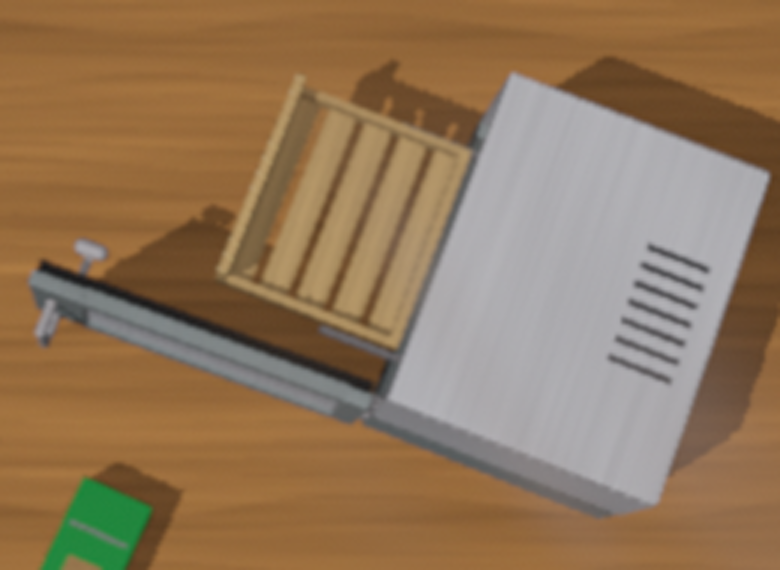

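View pics/c2.png

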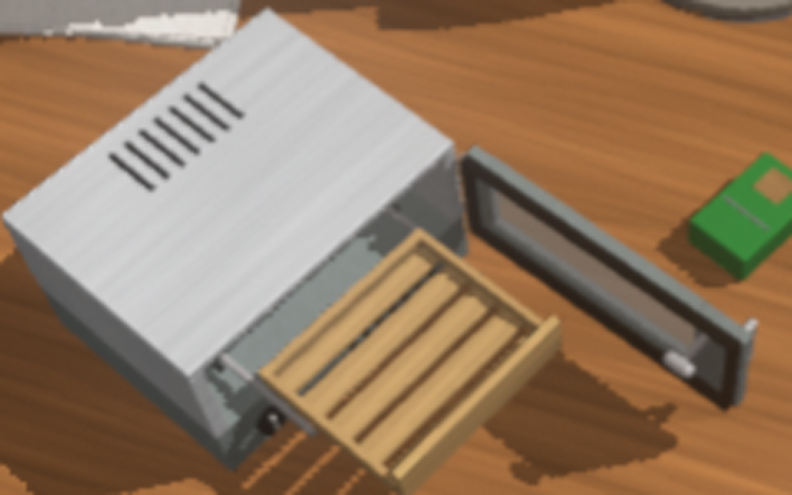

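```bash
python3 - <<'E'
from h import *
t=lambda p:(220+p[0]/3,95+p[1]/3); s=lambda p:(85+p[0]/3.3,120+p[1]/3.3)
def two(pt,ps):
    e1,d1=ray('top',*t(pt)); e2,d2=ray('scene',*s(ps)); A=np.array([d1,-d2]).T; k=np.linalg.lstsq(A,e2-e1,rcond=None)[0]
    return (e1+d1*k[0]+e2+d2*k[1])/2
# order: FL(front,+y), BL, BR, FR
rt=[(513,72),(768,174),(656,503),(388,400)]; rs=[(190,375),(3,216),(267,10),(453,147)]
for T,P in (('top',[onz('top',*t(p),.156) for p in rt]),('scene',[onz('scene',*s(p),.156) for p in rs])):
    P=np.array(P);print(T,P[:,:2].round(3).tolist(),[np.linalg.norm(P[i]-P[i-1]).round(3) for i in range(4)],P.mean(0).round(4))
    d=P[1]-P[0]+P[2]-P[3]; l=P[0]-P[3]+P[1]-P[2]; print('yaw x',np.degrees(np.arctan2(d[1],d[0])),'from y',np.degrees(np.arctan2(-l[0],l[1])))
print('two',[two(a,b).round(3).tolist() for a,b in zip(rt,rs)])
print('trayfront',[two(a,b).round(4).tolist() for a,b in (((300,76),(402,490)),((218,272),(560,322)))])
for p in [(300,76),(218,272)]: print(onz('top',*t(p),.119).round(4))
for p in [(402,490),(560,322)]: print(onz('scene',*s(p),.119).round(4))
print('tray rear rim corners z.097', onz('top',*t((472,150)),.097).round(4), onz('top',*t((392,346)),.097).round(4),'scene',onz('scene',*s((260,375)),.097).round(4),onz('scene',*s((420,232)),.097).round(4))
print('door free inner top', onz('top',*t((40,262)),.15).round(4),'outer',onz('top',*t((30,275)),.15).round(4),'hinge in',onz('top',*t((375,385)),.15).round(4),'hinge out',onz('top',*t((366,407)),.15).round(4))
print('door scene free', onz('scene',*s((748,322)),.15).round(4),'hinge',onz('scene',*s((475,148)),.15).round(4))
E
```

```text
top [[0.684, -0.208], [0.606, -0.4], [0.359, -0.302], [0.433, -0.108]] [np.float64(0.27), np.float64(0.207), np.float64(0.267), np.float64(0.208)] [ 0.5205 -0.2548  0.156 ]
yaw x -111.49536393531629 from y -111.64022578714606
scene [[0.687, -0.205], [0.61, -0.399], [0.363, -0.3], [0.442, -0.106]] [np.float64(0.264), np.float64(0.208), np.float64(0.266), np.float64(0.21)] [ 0.5255 -0.2524  0.156 ]
yaw x -111.87957837450608 from y -111.9437477196951
two [[0.685, -0.208, 0.152], [0.608, -0.402, 0.151], [0.359, -0.304, 0.15], [0.435, -0.11, 0.144]]
trayfront [[0.6978, -0.0494, 0.099], [0.5371, 0.0139, 0.1103]]
[ 0.6917 -0.0499  0.119 ]
[0.5353 0.014  0.119 ]
[ 0.7051 -0.0411  0.119 ]
[0.5418 0.0163 0.119 ]
tray rear rim corners z.097 [ 0.64   -0.1872  0.097 ] [ 0.483  -0.1208  0.097 ] scene [ 0.6446 -0.1834  0.097 ] [ 0.4883 -0.1205  0.097 ]
door free inner top [0.5351 0.147  0.15  ] outer [0.5252 0.1542 0.15  ] hinge in [ 0.4448 -0.0997  0.15  ] hinge out [ 0.4285 -0.0928  0.15  ]
door scene free [0.5152 0.1512 0.15  ] hinge [ 0.4339 -0.0915  0.15  ]
```

{"op": "step_arm", "data": {
  "increments": [
    [0,0,0,-1,-0.143],
    [0,0,0,-1,-0.143],
    [0,0,0,-1,-0.144],
    [0,4.5,0.3,0,0],
    [0,4.5,0.3,0,0],
    [0,4.5,0.3,0,0],
    [0,4.5,0.3,0,0],
    [0,4.5,0.3,0,0]
  ]
}}

```text
clock: 0.9
tool_pos: [0.3796, -0.5035, 0.2523]
ee_rot: [-0.0, 0.934, 0.358, -0.0]
force: [1.3, -0.5, -0.3]
width: 0.088
```

{"op": "step_arm", "data": {
  "increments": [
    [0,4.5,0.3,0,0],
    [0,4.5,0.4,0,0],
    [0,4.5,-1.7,0,0],
    [0,4.5,-1.7,0,0],
    [0,4.5,-1.8,0,0],
    [0,4.5,-1.8,0,0],
    [0,4.4,-1.8,0,0],
    [0,4.4,-1.8,0,0]
  ]
}}

```text
clock: 1.7
tool_pos: [0.5788, -0.19, 0.2524]
ee_rot: [-0.0, 0.934, 0.358, -0.0]
force: [-0.2, -0.6, 0.1]
width: 0.0876
```

{"op": "step_arm", "data": {
  "increments": [
    [0,4.4,-1.7,0,0],
    [0,3.0,-4.0,0,0],
    [0,3.0,-4.0,0,0],
    [0,3.0,-4.0,0,0],
    [0,3.0,-4.0,0,0],
    [0,3.0,-4.0,0,0],
    [0,0,-4.6,0,0],
    [0,0,-4.6,0,0]
  ]
}}

```text
clock: 2.5
tool_pos: [0.5147, 0.1695, 0.2521]
ee_rot: [-0.0, 0.933, 0.359, -0.0]
force: [0.3, 0.4, -0.4]
width: 0.0881
```

{"op": "step_arm", "data": {
  "increments": [
    [0,0,-4.6,0,0],
    [0,0,-4.6,0,0],
    [0,0,-4.6,0,0],
    [0,0,0,0,0],
    [0,0,0,0,0]
  ]
}}

```text
clock: 3.0
tool_pos: [0.423, 0.2706, 0.2526]
ee_rot: [0.0, 0.933, 0.359, -0.0]
force: [0.3, -0.7, -0.4]
width: 0.0875
```

```bash
cat >> h.py <<'E'
def go(P,jaw=None):
    s=ctrl.state(); r=q2R(s['ee_rot']); y=r.apply([0,1,0]); a=np.degrees(np.arctan2(y[1],y[0]))
    print('t',round(s['clock'],2),'tcp',s['tool_pos'].round(4),'jawdeg',a.round(2),'w',round(s['width'],4),'F',s['force'].round(1))
    print('shift cm',(100*r.inv().apply(np.array(P)-s['tool_pos'])).round(2), 'turn',None if jaw is None else round(-np.radians((jaw-a+90)%180-90),3))
E
python3 - <<'E'
from h import *
go([.421,.269,.008],-48); snap('top','top1'); snap('scene','scene1'); print(ctrl.state()['joint_pos'].round(2))
E
```

```text
t 3.0 tcp [0.423  0.2706 0.2526] jawdeg -47.87 w 0.0875 F [ 0.3 -0.7 -0.4]
shift cm [-2.500e-01 -2.000e-02  2.446e+01] turn 0.002
[-0.22  0.21 -0.53  1.9   0.12  1.07 -1.64]
```

{"op": "step_arm", "data": {
  "increments": [
    [0,-0.2,0,4.5,0],
    [0,0,0,4.5,0],
    [0,0,0,4.5,0],
    [0,0,0,4.5,0],
    [0,0,0,1.5,0],
    [0,0,0,0,0]
  ]
}}

```text
clock: 3.7
tool_pos: [0.4215, 0.2661, 0.0549]
ee_rot: [0.001, 0.934, 0.357, -0.003]
force: [-0.9, 0.3, 0.1]
width: 0.0878
```

```bash
python3 - <<'E'
from h import *
go([.421,.269,.008],-48); a=snap('top','t'); b=snap('scene','s')
f=lambda i,x,y:cv2.resize(i[y:y+130,x:x+130,::-1],(400,400),interpolation=2)
cv2.imwrite('pics/c3.png',np.hstack([f(a,120,175),f(b,300,160)]))
E
```

```text
t 3.7 tcp [0.4215 0.2661 0.0549] jawdeg -48.17 w 0.0878 F [-0.9  0.3  0.1]
shift cm [ 0.18 -0.25  4.69] turn -0.003
```

View pics/c3.png

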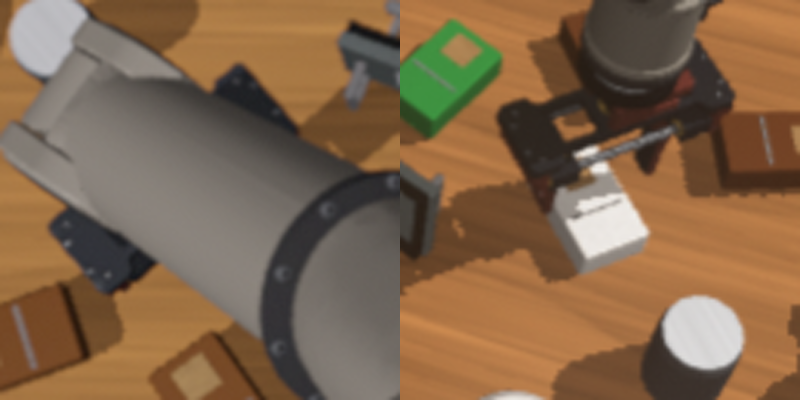

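The fingers straddle the white brick (crop right, about 600,215) and are clear of the brown ones. I'll go down and grip.

{"op": "step_arm", "data": {
  "increments": [
    [0,0.1,-0.2,2.5,0],
    [0,0,0,2.0,0],
    [0,0,0,0.2,0],
    [1,0,0,0,0],
    [1,0,0,0,0],
    [1,0,0,0,0],
    [1,0,0,0,0],
    [1,0,0,0,0]
  ],
  "grip_force": 20
}}

```text
clock: 4.6
tool_pos: [0.4228, 0.271, 0.0118]
ee_rot: [0.0, 0.934, 0.358, 0.001]
force: [0.6, -2.5, 7.7]
width: 0.0623
```

{"op": "step_arm", "data": {
  "increments": [
    [1,0,0,0,0],
    [1,0,0,0,0],
    [1,0,0,0,0]
  ]
}}

```text
clock: 4.9
tool_pos: [0.4228, 0.271, 0.0118]
ee_rot: [0.0, 0.934, 0.358, 0.001]
force: [0.9, -2.1, 7.5]
width: 0.0621
```

{"op": "step_arm", "data": {
  "increments": [
    [1,0,0,-2,0],
    [1,0,0,-4,0],
    [1,0,0,-4,0],
    [1,0,0,-4,0],
    [1,0,0,-4,0],
    [1,0,0,-4,0],
    [1,0,0,0,0],
    [1,0,0,0,0]
  ]
}}

```text
clock: 5.7
tool_pos: [0.4215, 0.2709, 0.231]
ee_rot: [0.0, 0.934, 0.358, 0.001]
force: [-0.2, -0.7, -2.8]
width: 0.062
```

```bash
python3 - <<'E'
from h import *
go([.56,.10,.232],-21.7); a=snap('top','t2'); b=snap('scene','s2')
f=lambda i,x,y:cv2.resize(i[y:y+160,x:x+160,::-1],(400,400),interpolation=2)
cv2.imwrite('pics/c4.png',np.hstack([f(a,105,160),f(b,270,130)]))
E
```

```text
t 5.7 tcp [0.4215 0.2709 0.231 ] jawdeg -48.02 w 0.062 F [-0.2 -0.7 -2.8]
shift cm [-1.13 21.97 -0.08] turn -0.459
```

View pics/c4.png

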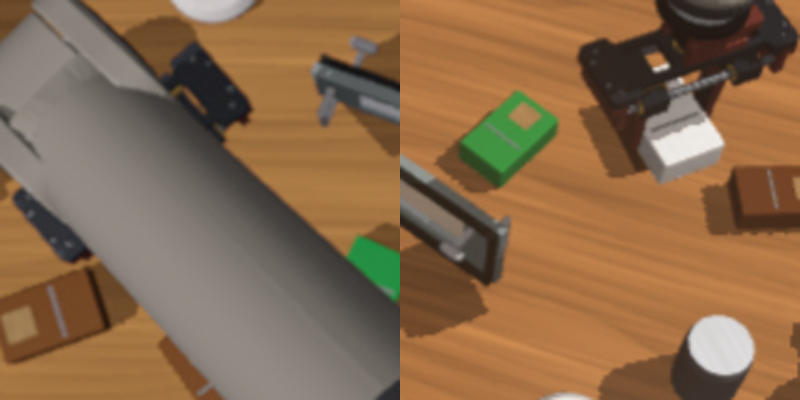

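{"op": "step_arm", "data": {
  "increments": [
    [1,0,0,0,-0.115],
    [1,0,0,0,-0.115],
    [1,0,0,0,-0.115],
    [1,0,0,0,-0.114],
    [1,-3,3.2,0,0],
    [1,-3,3.2,0,0],
    [1,-3,3.2,0,0],
    [1,-3,3.2,0,0]
  ]
}}

```text
clock: 6.6
tool_pos: [0.4954, 0.1102, 0.2287]
ee_rot: [-0.001, 0.827, 0.561, -0.002]
force: [-0.0, 1.4, -0.7]
width: 0.0619
```

{"op": "step_arm", "data": {
  "increments": [
    [1,-3,3.2,0,0],
    [1,-3,3.2,0,0],
    [1,-3,3.2,0,0],
    [1,-3,3.2,0,0],
    [1,-2.8,3.2,0,0],
    [1,0,0,0,0],
    [1,0,0,0,0]
  ]
}}

```text
clock: 7.3
tool_pos: [0.5889, -0.0855, 0.2282]
ee_rot: [-0.002, 0.828, 0.56, -0.001]
force: [0.0, 0.7, -2.1]
width: 0.0618
```

```bash
python3 - <<'E'
from h import *
go([.590,-.085,.099],-21.7)
E
```

```text
t 7.3 tcp [ 0.5889 -0.0855  0.2282] jawdeg -21.84 w 0.0618 F [ 0.   0.7 -2.1]
shift cm [ 0.09  0.14 12.92] turn -0.002
```

{"op": "step_arm", "data": {
  "increments": [
    [1,0.1,0.1,4,0],
    [1,0,0,4,0],
    [1,0,0,3,0],
    [1,0,0,0,0],
    [1,0,0,0,0]
  ]
}}

```text
clock: 7.8
tool_pos: [0.5908, -0.0825, 0.1205]
ee_rot: [-0.001, 0.827, 0.562, -0.0]
force: [1.0, 0.2, -1.5]
width: 0.0619
```

```bash
python3 - <<'E'
from h import *
go([.590,-.085,.097],-21.7); b=snap('scene','s3'); a=snap('top','t3')
f=lambda i,x,y:cv2.resize(i[y:y+140,x:x+140,::-1],(400,400),interpolation=2)
cv2.imwrite('pics/c5.png',np.hstack([f(a,270,100),f(b,140,140)]))
E
```

```text
t 7.8 tcp [ 0.5908 -0.0825  0.1205] jawdeg -21.61 w 0.0619 F [ 1.   0.2 -1.5]
shift cm [-0.26  0.03  2.35] turn 0.002
```

View pics/c5.png

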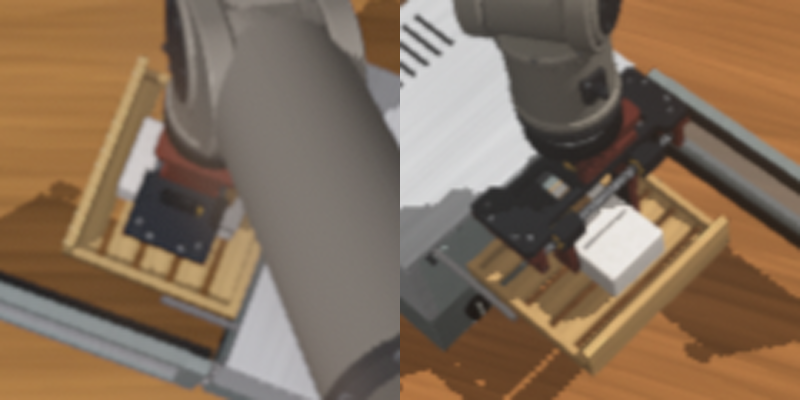

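```bash
python3 - <<'E'
from h import *
c=np.array([.523,-.254]);o=np.array([.370,.929]);l=np.array([.929,-.370])
S=lambda p:(140+(p[0]-400)*.35,140+p[1]*.35); T=lambda p:(270+p[0]*.35,100+p[1]*.35)
for n,cam,p,z in (('bot front +y','scene',S((615,293)),.109),('top front +y','scene',S((612,262)),.143),('top front -y','scene',S((662,235)),.143),('T top front +y','top',T((150,117)),.143),('T top front -y','top',T((118,195)),.143),
 ('board in top +y','top',T((155,72)),.119),('board in top -y','top',T((82,235)),.119),('board out','top',T((140,60)),.119),('board out','top',T((65,243)),.119),('rim rear -y','top',T((238,318)),.097)):
    q=onz(cam,*p,z)[:2]; print(n,q.round(4),'out',((q-c)@o).round(4),'lat',((q-c)@l).round(4))
E
```

```text
bot front +y [ 0.6321 -0.0514] out 0.2286 lat 0.0264
top front +y [ 0.6219 -0.0546] out 0.2218 lat 0.0181
top front -y [ 0.5848 -0.0252] out 0.2354 lat -0.0273
T top front +y [ 0.6344 -0.0528] out 0.2281 lat 0.0291
T top front -y [ 0.5704 -0.0269] out 0.2286 lat -0.04
board in top +y [ 0.6799 -0.0597] out 0.2385 lat 0.0739
board in top -y [5.434e-01 3.000e-04] out 0.2437 lat -0.0752
board out [ 0.69   -0.0476] out 0.2535 lat 0.0788
board out [0.5367 0.0138] out 0.2539 lat -0.0863
rim rear -y [ 0.4808 -0.1268] out 0.1025 lat -0.0863
```

{"op": "step_arm", "data": {
  "increments": [
    [1,-0.2,0,1.2,0],
    [1,0,0,0.6,0],
    [1,0,0,0.3,0],
    [1,0,0,0,0],
    [1,0,0,0,0]
  ]
}}

```text
clock: 8.4
tool_pos: [0.5906, -0.0858, 0.0997]
ee_rot: [0.0, 0.828, 0.561, 0.0]
force: [0.9, 0.8, -1.9]
width: 0.0619
```

{"op": "step_arm", "data": {
  "increments": [
    [1,0,0,0.3,0],
    [1,0,0,0,0],
    [1,0,0,0,0]
  ]
}}

```text
clock: 8.7
tool_pos: [0.5909, -0.0858, 0.0969]
ee_rot: [0.0, 0.828, 0.561, 0.0]
force: [0.7, -0.5, -0.7]
width: 0.0619
```

{"op": "step_arm", "data": {
  "increments": [
    [1,0,0,0.1,0],
    [0.3,0,0,0,0],
    [0,0,0,0,0],
    [0,0,0,0,0],
    [0,0,0,0,0],
    [0,0,0,0,0],
    [0,0,0,-1,0],
    [0,0,0,-3,0]
  ]
}}

```text
clock: 9.5
tool_pos: [0.5885, -0.0858, 0.134]
ee_rot: [-0.002, 0.828, 0.561, -0.002]
force: [0.6, -0.6, -0.9]
width: 0.0882
```

{"op": "step_arm", "data": {
  "increments": [
    [0,0,0,-4,0],
    [0,0,0,-4,0],
    [1,3,0,-2,0],
    [1,4.5,0,0,0],
    [1,4.5,0,0,0],
    [1,4.5,0,0,0],
    [1,2,0,0,0],
    [1,0,0,0,0]
  ]
}}

```text
clock: 10.3
tool_pos: [0.6591, 0.0905, 0.236]
ee_rot: [-0.001, 0.826, 0.564, 0.001]
force: [-0.2, 0.8, -0.1]
width: 0.0434
```

```bash
python3 - <<'E'
from h import *
b=snap('scene','s4'); a=snap('top','t4')
f=lambda i,x,y:cv2.resize(i[y:y+140,x:x+140,::-1],(400,400),interpolation=2)
cv2.imwrite('pics/c6.png',np.hstack([f(a,270,100),f(b,140,140)]))
c=np.array([.523,-.254]);o=np.array([.370,.929])
q=c+o*.285; go([*q,.1],-21.7)
E
```

```text
t 10.4 tcp [0.6588 0.0849 0.2357] jawdeg -21.74 w 0.0353 F [ 0.2 -1.4 -0.8]
shift cm [-8.   -0.08 13.58] turn -0.001
```

View pics/c6.png

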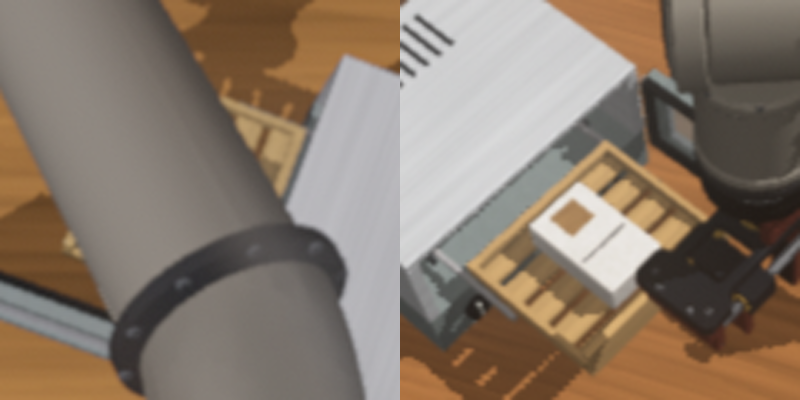

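The brick lies flat in the tray (crop right, 595,245). Next I'll lower the closed fingers in front of the tray board and push.

{"op": "step_arm", "data": {
  "increments": [
    [1,0,0,4,0],
    [1,0,0,4,0],
    [1,0,0,4,0],
    [1,0,0,1.6,0],
    [1,-3,0,0,0],
    [1,-3,0,0,0],
    [1,-2,0,0,0],
    [1,-1,0,0,0]
  ]
}}

```text
clock: 11.2
tool_pos: [0.6255, -0.002, 0.1007]
ee_rot: [0.001, 0.829, 0.559, -0.0]
force: [0.9, -0.4, -0.2]
width: 0.0003
```

{"op": "step_arm", "data": {
  "increments": [
    [1,-1,0,0,0],
    [1,-1.2,0,0,0],
    [1,-1.5,0,0,0],
    [1,-1.5,0,0,0],
    [1,-1.5,0,0,0],
    [1,-1.5,0,0,0],
    [1,-1.5,0,0,0],
    [1,-1.5,0,0,0]
  ]
}}

```text
clock: 12.0
tool_pos: [0.5837, -0.1029, 0.0996]
ee_rot: [-0.0, 0.828, 0.561, -0.0]
force: [2.8, 2.3, 1.3]
width: 0.0005
```

```bash
python3 - <<'E'
from h import *
c=np.array([.523,-.254]);o=np.array([.370,.929])
q=c+o*.122; go([*q,.1],-21.7)
E
```

```text
t 12.0 tcp [ 0.5837 -0.1029  0.0996] jawdeg -21.72 w 0.0005 F [2.8 2.3 1.3]
shift cm [-4.09 -0.04 -0.04] turn -0.0
```

{"op": "step_arm", "data": {
  "increments": [
    [1,-1,0,0,0],
    [1,-1,0,0,0],
    [1,-0.8,0,0,0],
    [1,-0.5,0,0,0],
    [1,0,0,0,0]
  ]
}}

```text
clock: 12.5
tool_pos: [0.571, -0.1334, 0.0993]
ee_rot: [-0.0, 0.828, 0.561, -0.001]
force: [0.1, -0.8, -0.4]
width: 0.0006
```

{"op": "step_arm", "data": {
  "increments": [
    [1,-0.4,0,0,0],
    [1,-0.3,0,0,0],
    [1,-0.3,0,0,0],
    [1,0,0,0,0]
  ]
}}

```text
clock: 12.9
tool_pos: [0.5684, -0.1394, 0.0994]
ee_rot: [-0.001, 0.827, 0.562, 0.001]
force: [1.9, 5.0, -0.7]
width: 0.0007
```

{"op": "step_arm", "data": {
  "increments": [
    [1,-0.3,0,0,0],
    [1,-0.3,0,0,0],
    [1,0,0,0,0],
    [1,0,0,0,0]
  ]
}}

```text
clock: 13.3
tool_pos: [0.5684, -0.1396, 0.0995]
ee_rot: [-0.002, 0.826, 0.564, 0.004]
force: [6.2, 16.3, -6.0]
width: 0.0006
```

Tray is at its stop: 17 N with no further motion. Next I'll back out and go round to the outer side of the door.

{"op": "step_arm", "data": {
  "increments": [
    [1,2,0,0,0],
    [1,3,0,0,0],
    [1,3,0,0,0],
    [1,0,0,-4.5,0],
    [1,0,0,-4.5,0],
    [1,0,0,-4.5,0],
    [1,2,-3.8,0,0],
    [1,2,-3.8,0,0]
  ]
}}

```text
clock: 14.1
tool_pos: [0.5402, -0.0081, 0.2361]
ee_rot: [0.001, 0.828, 0.56, 0.001]
force: [-0.1, 1.1, 0.7]
width: 0.0
```

{"op": "step_arm", "data": {
  "increments": [
    [1,2,-3.8,0,0],
    [1,2,-3.8,0,0],
    [1,2,-3.8,0,0],
    [1,0,0,0,0],
    [1,0,0,0,0]
  ]
}}

```text
clock: 14.6
tool_pos: [0.4558, 0.0903, 0.2349]
ee_rot: [0.001, 0.827, 0.562, -0.0]
force: [-0.0, -0.6, -0.8]
width: 0.0005
```

```bash
python3 - <<'E'
from h import *
go([.459,.0995,.098],-21.7); print(ctrl.state()['joint_pos'].round(2)); b=snap('scene','s5')
f=lambda i,x,y,w,h:cv2.resize(i[y:y+h,x:x+w,::-1],(800,600),interpolation=2)
cv2.imwrite('pics/c7.png',f(b,80,90,260,195))
E
```

```text
t 14.6 tcp [0.4558 0.0903 0.2349] jawdeg -21.62 w 0.0005 F [-0.  -0.6 -0.8]
shift cm [ 0.98 -0.06 13.69] turn 0.001
[ 0.18  0.16 -0.56  1.99  0.1   1.02 -0.8 ]
```

View pics/c7.png

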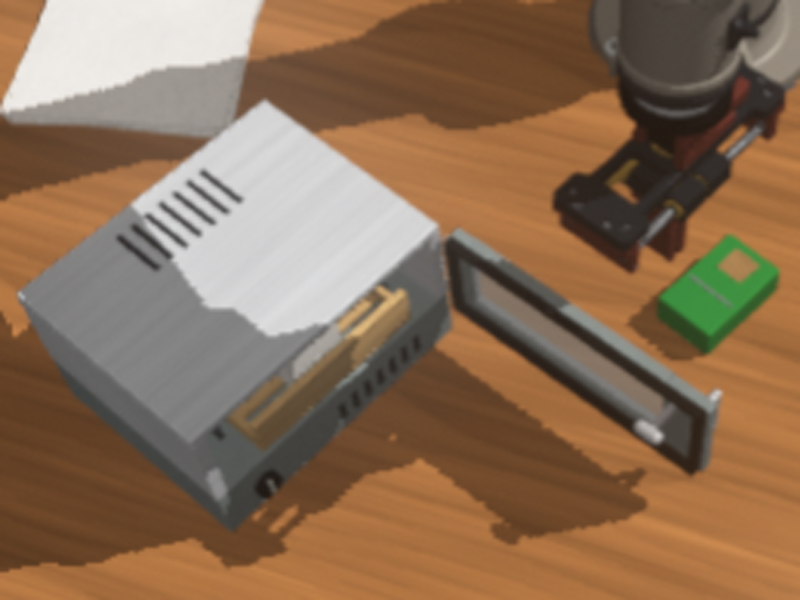

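The tray is home with the brick inside, the door is still open, and the gripper is outside it. I'll descend and begin the swing.

{"op": "step_arm", "data": {
  "increments": [
    [1,0.8,0,4.5,0],
    [1,0,0,4.5,0],
    [1,0,0,4.5,0],
    [1,0,0,0,0],
    [1,0,1.5,0,0],
    [1,0,1.5,0,0],
    [1,0.1,1.5,0,0.06],
    [1,0.1,1.5,0,0.08]
  ]
}}

```text
clock: 15.45
tool_pos: [0.5191, 0.0756, 0.1023]
ee_rot: [0.001, 0.866, 0.5, 0.002]
force: [-1.0, 0.7, 0.3]
width: 0.0001
```

```bash
cat >> h.py <<'E'
def door():
    s=ctrl.state(); H=np.array([.441,-.0975]); d=s['tool_pos'][:2]-H; y=q2R(s['ee_rot']).apply([0,1,0]); tj=np.degrees(np.arctan2(y[1],y[0]))+90+21.7
    R0=np.hypot(*d); th=np.degrees(np.arctan2(d[1],d[0])-np.arcsin(.0255/R0))+21.7
    print('t',s['clock'],'tcp',s['tool_pos'].round(4),'R',R0.round(4),'door deg if touching',th.round(1),'tool deg',tj.round(1),'F',s['force'].round(1),s['width'])
E
python3 -c "
from h import *
door()"
```

```text
t 15.45 tcp [0.5191 0.0756 0.1023] R 0.1899 door deg if touching 79.7 tool deg 81.7 F [-1.   0.7  0.3] 8.543220300812965e-05
```

{"op": "step_arm", "data": {
  "increments": [
    [1,0.15,1.9,0,0.1],
    [1,0.15,1.9,0,0.1],
    [1,0.15,1.9,0,0.1],
    [1,0.15,1.9,0,0.1],
    [1,0.15,1.9,0,0.1],
    [1,0.15,1.9,0,0.1],
    [1,0.15,1.9,0,0.1],
    [1,0.15,1.9,0,0.1]
  ]
}}

```text
clock: 16.25
tool_pos: [0.6232, -0.0307, 0.1028]
ee_rot: [0.0, 0.992, 0.123, 0.003]
force: [0.1, 1.4, 0.0]
width: 0.0003
```

```bash
python3 -c "
from h import *
door();b=snap('scene','s6')
cv2.imwrite('pics/c8.png',cv2.resize(b[90:285,80:340,::-1],(800,600),interpolation=2))"
```

```text
t 16.25 tcp [ 0.6232 -0.0307  0.1028] R 0.194 door deg if touching 34.3 tool deg 35.8 F [0.1 1.4 0. ] 0.000325286521473763
```

View pics/c8.png

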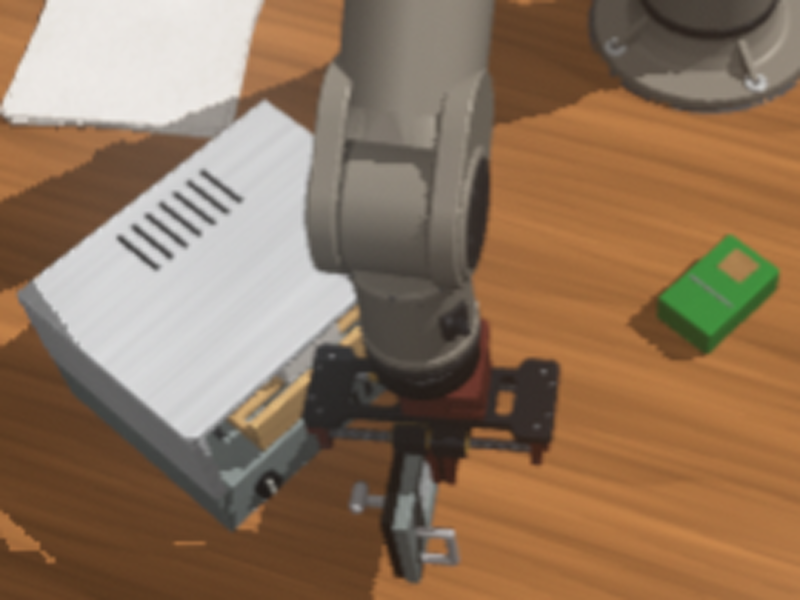

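The door is following the push, now at about 35° with its free edge at crop (410,540). I'll carry on.

{"op": "step_arm", "data": {
  "increments": [
    [1,0.1,1.9,0,0.1],
    [1,0.1,1.9,0,0.1],
    [1,0.1,1.9,0,0.1],
    [1,0.1,1.4,0,0.08],
    [1,0.1,1.0,0,0.06],
    [1,0,0.8,0,0.04],
    [1,0,0,0,0]
  ]
}}

```text
clock: 17.0
tool_pos: [0.6308, -0.1186, 0.1013]
ee_rot: [0.0, 0.993, -0.115, 0.001]
force: [-0.5, 0.1, 0.2]
width: 0.0004
```

```bash
python3 -c "
from h import *
door()"
```

```text
t 17.0 tcp [ 0.6308 -0.1186  0.1013] R 0.191 door deg if touching 7.7 tool deg 8.5 F [-0.5  0.1  0.2] 0.00040555773007647835
```

{"op": "step_arm", "data": {
  "increments": [
    [1,0,0.7,0,0.05],
    [1,0,0.6,0,0.05],
    [1,0,0.5,0,0.04],
    [1,0,0.4,0,0],
    [1,0,0.4,0,0],
    [1,0,0.3,0,0],
    [1,0,0,0,0]
  ]
}}

```text
clock: 17.7
tool_pos: [0.6228, -0.1426, 0.1006]
ee_rot: [-0.001, 0.983, -0.182, 0.001]
force: [1.7, 0.7, 1.4]
width: 0.0004
```

```bash
python3 -c "
from h import *
door()"
```

```text
t 17.7 tcp [ 0.6228 -0.1426  0.1006] R 0.1873 door deg if touching -0.0 tool deg 0.8 F [1.7 0.7 1.4] 0.0003644739760942773
```

{"op": "step_arm", "data": {
  "increments": [
    [1,0,0.4,0,0],
    [1,0,0.4,0,0],
    [1,0,0,0,0],
    [1,0,0,0,0]
  ]
}}

```text
clock: 18.1
tool_pos: [0.6223, -0.1433, 0.1007]
ee_rot: [-0.004, 0.984, -0.18, 0.002]
force: [9.3, 15.4, -1.3]
width: 0.0008
```

18 N without motion, so the door seems seated. I'll back off and check.

{"op": "step_arm", "data": {
  "increments": [
    [1,0,-2,0,0],
    [1,0,-4,0,0],
    [1,0,-4,0,0],
    [1,0,-4,0,0],
    [1,0,-4,-3,0],
    [1,0,-4,-4,0],
    [1,0,-4,-3,0],
    [1,0,0,-2,0]
  ]
}}

```text
clock: 18.9
tool_pos: [0.7111, 0.0949, 0.2176]
ee_rot: [-0.002, 0.984, -0.179, 0.001]
force: [0.3, 0.6, 0.2]
width: 0.0004
```

{"op": "step_arm", "data": {
  "increments": [
    [1,3,0,0,0],
    [1,4,0,0,0],
    [1,4,0,0,0],
    [1,0,0,0,0],
    [1,0,0,0,0]
  ]
}}

```text
clock: 19.4
tool_pos: [0.8126, 0.0459, 0.2137]
ee_rot: [0.001, 0.983, -0.184, -0.001]
force: [-0.2, 0.4, 0.4]
width: 0.0006
```

```bash
python3 -c "
from h import *
door();b=snap('scene','s7');a=snap('top','t7')
f=lambda i,x,y,w,h:cv2.resize(i[y:y+h,x:x+w,::-1],(400,600),interpolation=2)
cv2.imwrite('pics/c9.png',np.hstack([f(b,80,110,160,240),f(a,330,100,140,210)]))"
```

```text
t 19.4 tcp [0.8126 0.0459 0.2137] R 0.3983 door deg if touching 39.1 tool deg 0.5 F [-0.2  0.4  0.4] 0.0005704098294229682
```

View pics/c9.png

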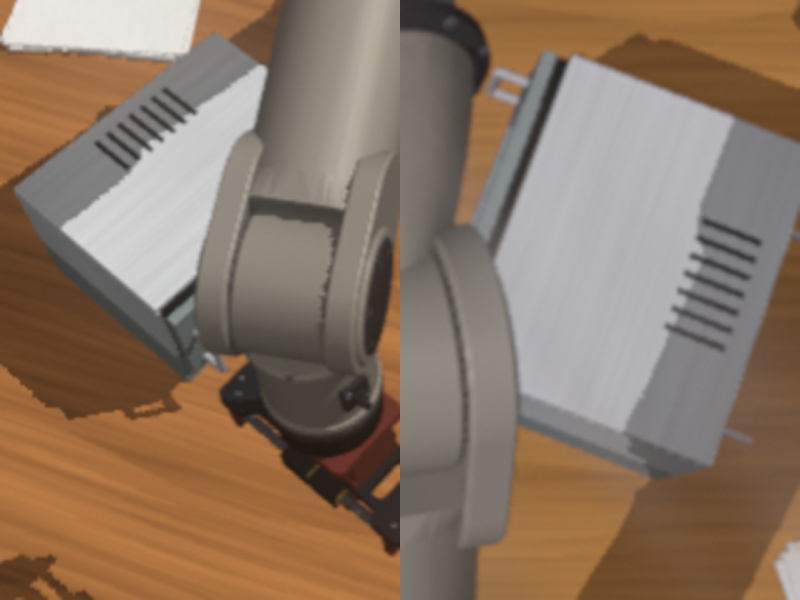

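View pics/s7.png

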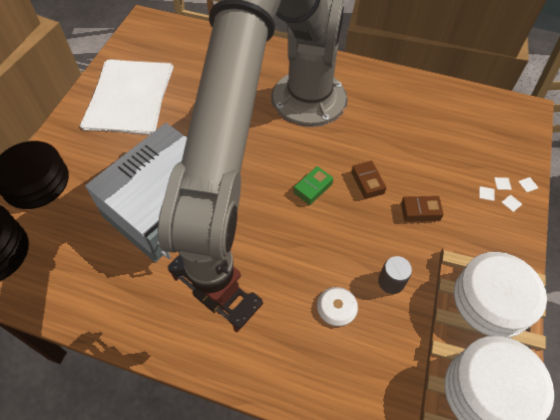

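```bash
python3 -c "
from h import *
c=np.array([.523,-.254]);o=np.array([.370,.929]);l=np.array([.929,-.370])
for p,z in (((543,52),.15),((473,225),.15),((577,55),.156),((498,255),.156)):
    q=onz('top',330+(p[0]-400)*.35,100+p[1]*.35,z)[:2]-c; print((q@o).round(4),(q@l).round(4))
ctrl.hand_in()"
```

```text
0.1255 0.1274
0.1281 -0.0268
0.0998 0.1331
0.1021 -0.0435
the job is handed in; nothing more can be done
```

I did the job in the order you asked and handed it in at about 19 s on the clock (limit 64 s). I gripped the off-white brick, set it flat on the tray, pushed the tray home and swung the door shut from outside.

- **Tray:** The push met a hard stop, 17 N with no further movement, at the depth where the front board should stand 7 mm proud. A picture then showed the brick lying flat in the tray inside the chamber.
- **Door:** It stopped at about 0 rad and pushing with 18 N moved it less than 1 mm. After I backed off it stayed parallel to the front. Its outer face measured about 126–128 mm from the cabinet's centre against 127 mm expected, which fits a seated door to within the 2 mm calibration. I did not see the roller snap directly; I infer it from the final position and the push force.
- **Cake and tin:** The last scene picture shows both at the same pixels as at the start.
- **Odd reading:** When I gripped the brick there was about 7.5 N upward on the tool, with the tool sitting about 4 mm higher than planned. It cleared when I lifted, and nothing visible was disturbed.

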